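# Shut the clamps and run the rod welder

### The arm

A 6-joint arm with a two-finger parallel gripper is mounted at the origin on the work surface. World frame = base frame: x ahead of the robot, y to its left, z up, the work surface at z = 0. Lengths are in m, angles in rad, forces in N, time in s.
With the tool pointing down it reaches from about 0.35 to 0.975 m from the base axis. Payload 4.9 kg.
Tool frame: the origin (TCP) lies at the very end of the fingers, on their centre line; the grasp point (between the pads) lies 19 mm behind it (ctrl.grip_point_offset is the distance from the TCP to the grasp point, in m); z points along the fingers, y is the line along which they close (so a half turn about z gives the same grasp; the last joint's range is limited). The gripper opens to 85 mm and grips with 20 to 120 N. Pads are 22 mm wide; open, the fingers measure 114 mm over their backs; the gripper's body (76 mm by 85 mm) begins 54 mm behind the grasp point. The pads swing forward as they close: fully open they stand 13 mm farther back than shut.
Start: joints at [-1.256, 0.053, 1.613, -0, 1.476, -0.119], TCP at [0.263, -0.567, 0.231] pointing down, gripper open.
Joint ranges: [-3.01, 3.01], [-1.01, 2.22], [0.06, 2.58], [-1.02, 4.17], [0.09, 2.62], [-3.14, 3.14]. Speed limits (rad/s): [2.57, 2.57, 3.14, 3.14, 3.14, 3.14].

### API

Orientations are given as a rotation vector (axis times angle).
In Python, from station import ctrl gives the robot as it stands.
- The arm moves only by the tool send_rows, never from a script. Its argument "rows" is a list of rows, each a list of 3 entries, a list of its own where there are three numbers: the finger opening in cm, from 0 to 8.54, then the shift along the tool's x, y, z in cm, then the turn about the tool's z in degrees. A call has 1 to 10 rows; each row shifts and turns the commanded pose from where the row before left it, along the tool's axes as they then stand; what a row does not reach is not made up. A row lasts 1/8 s, in which the tool goes at most 62.5 mm and 10.7 degrees, less where a joint would pass 70% of its speed; a pose out of reach is approached as far as the arm can. A call with a gripper value outside its range is refused whole. The fingers move at their own pace and stop on an object; "newtons" is the grip in N (left out, the last holds). Time passes only in rows, so rows that do not move let the fingers close. It gives the time, the measured TCP pose, the force, the opening and the grip force at its end, in the units of the state.
- ctrl.get_obs(): the state, without advancing time (a new reading comes with each control period).
- ctrl.get_image(name): name is "side" or "top"; returns a dict with "frame" (420x560x3 uint8, red, green, blue), "range_z" (420x560 float32, m along the optical axis (not along the pixel's ray), 0 where there is no reading), "fx", "fy", "cx", "cy" (pixels), "cam_to_world" (4x4, takes a point from camera to world coordinates). Camera axes: x right, y down, z forward; pixel columns grow to the right and rows downward; lengths in m; the calibration is good to about 2 mm. A picture is of the moment at which its call begins.
- ctrl.finish_job(): hands the job in; it is judged then, once.
The state is a dict: "t": time; "q": joint angles; "dq": joint speeds; "effort": joint torques, N m; "tool_pos": TCP position; "tool_rot": TCP orientation; "contact_force": force on the tool from outside, world axes, zero at the start; "wrist_torque": the same for the moment, N m; "opening": finger opening in m; "grip_force": force on a finger pad.
Only numpy, scipy, OpenCV 4.12 (cv2) and the standard library are available. Lean on these libraries where they do the work, as an engineer would, in place of code of your own. Each camera call takes 0.05 s, during which the arm holds its last target. There are 200 camera calls.

### The job

Get the rod welder running: press the yellow-padded clamp lever down fully shut first, then press the blue-padded one fully shut, then press the green button all the way in and keep it held in. The program finishes while a fingertip still holds the green button down and both clamps stay shut. Do not press the green button before both clamps are shut, do not press the red or black button, and leave the copper rods and all other loose things where they lie.

Things in the scene. Friction and masses are not known exactly. Their poses are not given: they have to be found in the camera images.
- welder: bench rod butt welder, fixed: dark grey cast block 200 (x) x 260 (y) x 70 mm high with a steel deck; origin: centre of its underside; -x is its front, with a yellow and black plate. On its deck stand two lever clamps side by side, 65 mm either side of its centre in y, one with a yellow pad, one with a blue pad; which is on which side varies. A grey drum 42 mm thick lies along its rear edge, up to 112 mm above the table.
- clamp_yellow (a joint): hinge of the yellow clamp lever: 0 rad fully open (pad raised 0.42 rad), 0.42 rad fully shut (lever level). A friction hinge: it stays where it is left; about 2 to 3 N down on the pad moves it, and it meets a firm stop at 0.42.
- clamp_yellow_pad (a point): centre of the top face of the yellow plastic pad at the free, front end of the yellow clamp's dark steel lever; it moves with the lever (about 172 mm above the table when fully open, 126 mm shut). The pad is 50 mm along the lever, 42 mm wide and 10 mm thick.
- clamp_yellow_shut (a point): fixed point where the centre of that yellow pad's top lies when the clamp is fully shut (126 mm above the table). The hinge axis, along this point's y axis, is 115 mm in +x of it and 11 mm lower, so as the lever shuts the pad sinks about 46 mm and moves about 15 mm in this point's -x, away from the hinge.
- clamp_blue (a joint): hinge of the blue clamp lever: 0 rad fully open (pad raised 0.42 rad), 0.42 rad fully shut (lever level). A friction hinge: it stays where it is left; about 2 to 3 N down on the pad moves it, and it meets a firm stop at 0.42.
- clamp_blue_pad (a point): centre of the top face of the blue plastic pad at the free, front end of the blue clamp's dark steel lever; it moves with the lever (about 172 mm above the table when fully open, 126 mm shut). The pad is 50 mm along the lever, 42 mm wide and 10 mm thick.
- clamp_blue_shut (a point): fixed point where the centre of that blue pad's top lies when the clamp is fully shut (126 mm above the table). The hinge axis, along this point's y axis, is 115 mm in +x of it and 11 mm lower, so as the lever shuts the pad sinks about 46 mm and moves about 15 mm in this point's -x, away from the hinge.
- rod_a: loose copper rod, 8 mm thick, 96 mm long along its y axis, lying in the lower jaw of one clamp under the lever; origin: middle of its length, on its underside
- rod_b: the second such rod, in the other clamp's jaw, end to end with the first
- station: push-button station, fixed: grey box 100 (x) x 230 (y) x 60 mm high; origin: centre of its underside. Three round spring buttons stand on its top in a row along its y axis, 70 mm apart: green, black and red in an order that varies. Each has a steel collar 48 mm across and 12 mm high, and a cap 32 mm across whose top is 82 mm above the table (22 mm above the box), 10 mm proud of the collar.
- green_base: collar of the green button, fixed on the station, with the cap it carries; origin: centre of its underside, on the box top
- green (a joint): travel of the green hold-to-run button: 0 out, 0.006 m fully in (downward); springs back when let go; about 1.5 N starts it and 5 N holds it fully in
- green_top (a point): centre of the top of the green cap; sinks with it
- black (a joint): travel of the black button: 0 out, 0.006 m in
- black_top (a point): centre of the top of the black cap
- red (a joint): travel of the red stop button: 0 out, 0.006 m in
- red_top (a point): centre of the top of the red cap
- gauge_ring: loose brass ring, 30 mm across, 12 mm high, on the welder's deck between the two pads; origin: centre of its underside
- yellow_bin: loose yellow open bin 160 x 110 x 65 mm high with white ceramic cores; origin: centre of its underside
- blue_bin: loose blue open bin 180 x 120 x 75 mm high; origin: centre of its underside
- pliers: loose pliers with red handles, about 165 mm long, 14 mm high, lying in front of the machines; origin: under about the middle of their length
- mug: loose blue mug, 76 mm across, 85 mm high; origin: centre of its underside
- jar: loose jar with a black cap, 60 mm across, 80 mm high, behind the machines; origin: centre of its underside
- wrench: loose steel wrench 170 mm long, behind the machines; origin: under its middle

How it is judged:
On the way, in this order (a step that is already met when the one before it is completed fails the run):
1. the yellow clamp is pressed shut (value of joint clamp_yellow above 0.38 rad), for 0.1 s.
2. then the blue clamp is pressed shut (value of joint clamp_blue above 0.38 rad), for 0.1 s.
3. then the green button is pressed in by the fingers (value of joint green above 0.0045 m and contact force between the fingers and green_base above 1 N), for 0.2 s.
At the end, for the whole second after the job is handed in: both clamp levers at more than 0.38 of their 0.42 rad, the green button more than 4.5 mm of its 6 mm in and pressed by the fingers with more than 1 N, the red and black buttons out (less than 2 mm in) (all of step 3 and value of joint each of clamp_yellow, clamp_blue above 0.38 rad and value of joint each of red, black below 0.002 m); the arm keeps its last pose, push and grip.
It fails at once if the green button is pressed before both clamps are shut (value of joint green above 0.002 m and value of joint any of clamp_yellow, clamp_blue below 0.36 rad).
It fails at once if the red or the black button is pressed (value of joint any of red, black above 0.002 m).
It fails at once if a copper rod is lifted or pushed out of its jaw (moved more than 15 mm) (distance of any of rod_a, rod_b from where it was at the start of the episode above 0.015 m).
It fails at once if another loose thing is lifted or shoved (moved more than 25 mm) (distance of any of gauge_ring, yellow_bin, blue_bin, pliers, mug, jar, wrench from where it was at the start of the episode above 0.025 m).
It also fails if it takes over 43 s, if anything falls off the work surface, if the arm or the gripper's body presses on something with over 40 N, if the wrist force passes 120 N, or if a joint passes its speed limit or range.

## Working session

There is one attempt and no reset: what is moved stays moved. The work goes in short steps, Python scripts to look and compute and a tool call to move; the robot and the scene stay as the last step left them, time stands still between calls to the robot, and variables do not carry over. Pictures are saved under pics/ and viewed, at most 10 in all, crops included, and the job is handed in when it is done.

Besides the shell and the picture viewer there is one more tool, called as name([rows], argument=value, ...), one row to a line, values as JSON. send_rows: Moves the arm, as the interface text tells. Its arguments: {"type":"object","properties":{"rows":{"type":"array","items":{"type":"array"}},"newtons":{"type":"number"}},"required":["rows"]}

```bash
mkdir -p pics; cat > h.py <<'E'
import numpy as np, cv2
from station import ctrl
def snap(n,f):
    d=ctrl.get_image(n); cv2.imwrite(f,d["frame"][:,:,::-1]); np.savez(f[:-4]+'.npz',**d); return d
def pt(d,u,v,r=1):
    z=np.asarray(d["range_z"])[v-r:v+r+1,u-r:u+r+1]; z=np.median(z[z>0])
    return (d["cam_to_world"]@[(u-d["cx"])/d["fx"]*z,(v-d["cy"])/d["fy"]*z,z,1])[:3].round(4)
E
python3 - <<'E'
from h import *
d=snap("top","pics/top.png");e=snap("side","pics/side.png")
print(ctrl.get_obs())
E
```

```text
{'t': 0.1, 'q': array([-1.25600873e+00,  5.33198014e-02,  1.61413758e+00, -3.07065526e-05,
        1.47597250e+00, -1.18990329e-01]), 'dq': array([-0.00137045, -0.00124118, -0.00424735,  0.00023339,  0.00021561,
        0.0003641 ]), 'effort': array([ 2.81880975e-04, -3.94905710e+01, -3.71361601e+01, -1.21551388e-04,
        3.89425404e-03,  1.00727542e-05]), 'tool_pos': array([ 0.26251557, -0.56659058,  0.2301794 ]), 'tool_rot': array([-3.06620661e+00, -6.75658913e-01,  3.29668402e-04]), 'contact_force': array([0.25021374, 0.27608172, 0.20720994]), 'wrist_torque': array([-0.00737357, -0.0247873 , -0.0134965 ]), 'grip_force': 0.0, 'opening': 0.08530508252673752}
```

View pics/top.png

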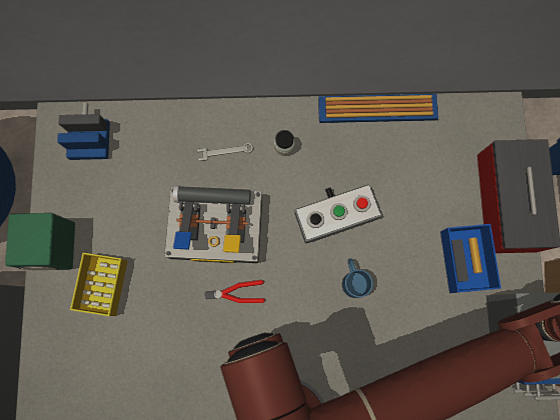

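View pics/side.png

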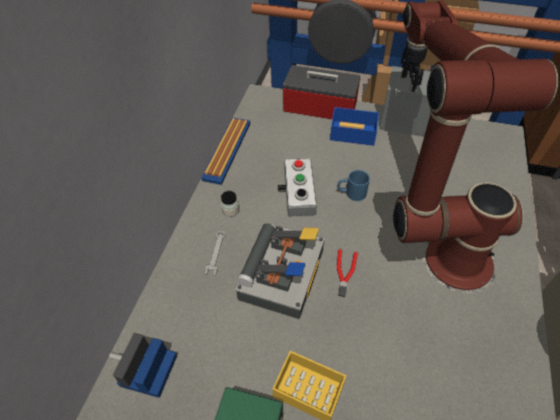

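The top picture shows the yellow pad at about (232,243), the blue pad at (182,240), the green cap at (339,211), black at (316,219), red at (362,203) and the ring at (214,241).

```bash
python3 - <<'E'
from h import *
d=dict(np.load("pics/top.npz"))
for n,p in dict(yel=(232,243),blue=(182,240),green=(339,211),black=(316,219),red=(362,203),wFL=(169,255),wFR=(257,258),wRR=(258,195),mugtop=(357,278)).items(): print(n,pt(d,*p))
hsv=cv2.cvtColor(d["frame"],cv2.COLOR_RGB2HSV)
# full-image back-projection, colour+height masks
v,u=np.mgrid[:420,:560]; z=d["range_z"]
P=np.stack([(u-d["cx"])/d["fx"]*z,(v-d["cy"])/d["fy"]*z,z,0*z+1],-1)@d["cam_to_world"].T
H,S=hsv[...,0],hsv[...,1]
for n,(a,b),(u0,u1,v0,v1),zm in [("yel",(15,32),(215,250,225,256),.13),("blue",(100,125),(168,198,222,254),.13),("green",(45,85),(325,352,198,224),.07),("red",(-1,8),(350,375,190,215),.07)]:
    m=(H>=a)&(H<=b)&(S>110)&(P[...,2]>zm)&(u>u0)&(u<u1)&(v>v0)&(v<v1)
    Q=P[m][:,:3]; print(n,m.sum(),Q.mean(0).round(4),Q.min(0).round(3),Q.max(0).round(3))
    if n in("yel","blue"):
        w,V=np.linalg.eigh(np.cov(Q.T)); print(V.T.round(3))
# handle/welder yaw from deck
m=(abs(P[...,2]-.07)<.008)&(u>155)&(u<275)&(v>180)&(v<270)
r=cv2.minAreaRect(P[m][:,:2].astype(np.float32)); print(r)
m=(abs(P[...,2]-.06)<.006)&(u>285)&(u<390)&(v>175)&(v<250)
print(cv2.minAreaRect(P[m][:,:2].astype(np.float32)))
f=d["frame"][170:270,150:400]; cv2.imwrite("pics/c.png",cv2.resize(f,None,fx=3.2,fy=3.2,interpolation=2)[:,:,::-1])
E
```

```text
yel [0.4755 0.1306 0.1703]
blue [0.4858 0.2606 0.1742]
green [ 0.5702 -0.162   0.081 ]
black [ 0.5488 -0.0967  0.0818]
red [ 0.5918 -0.2278  0.0801]
wFL [0.4582 0.3156 0.0712]
wFR [0.4447 0.0706 0.0677]
wRR [0.6225 0.0649 0.0757]
mugtop [ 0.3867 -0.2139  0.0047]
yel 269 [0.4754 0.1323 0.1693] [0.451 0.112 0.156] [0.498 0.154 0.181]
[[ 0.359 -0.026  0.933]
 [-0.111 -0.994  0.015]
 [-0.927  0.108  0.36 ]]
blue 261 [0.4861 0.2608 0.172 ] [0.464 0.241 0.157] [0.509 0.283 0.187]
[[-0.389  0.011 -0.921]
 [-0.123 -0.992  0.04 ]
 [ 0.913 -0.129 -0.387]]
green 88 [ 0.5714 -0.1608  0.0812] [ 0.557 -0.174  0.073] [ 0.586 -0.148  0.089]
red 99 [ 0.5925 -0.2275  0.0816] [ 0.578 -0.243  0.071] [ 0.608 -0.213  0.088]
((0.5448752641677856, 0.1935904324054718), (0.26041457056999207, 0.20061959326267242), 86.1249008178711)
((0.5716597437858582, -0.15955722332000732), (0.09890923649072647, 0.22799286246299744), 17.71418571472168)
```

View pics/c.png

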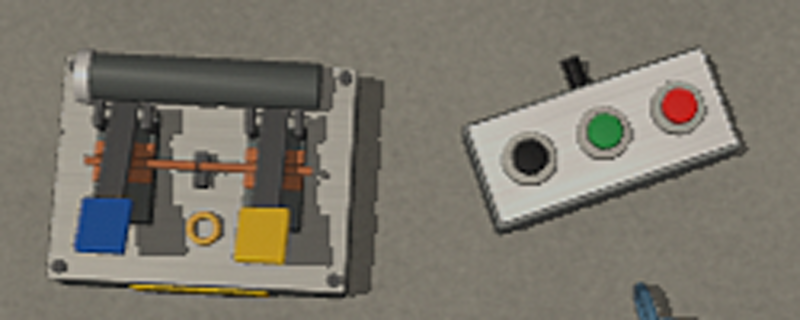

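The crop confirms the centres: the blue pad is on the left, the yellow pad on the right with the ring between them, and green is the middle button.

```bash
cat >> h.py <<'E'
from scipy.spatial.transform import Rotation as Ro
def go(*pts):
    o=ctrl.get_obs(); R=Ro.from_rotvec(o["tool_rot"]).as_matrix(); p=o["tool_pos"]
    print(o["t"],p.round(4),o["contact_force"].round(1),R.round(3).tolist())
    for q in pts:
        print(q,"cm:",((R.T@(np.array(q)-p))*100).round(2)); p=np.array(q)
E
python3 -c "
from h import *
go((.472,.132,.23),(.472,.132,.185),(.462,.133,.126),(.462,.133,.23),(.482,.261,.23),(.482,.261,.185),(.472,.262,.126),(.472,.262,.23),(.571,-.1612,.23),(.571,-.1612,.09))"
```

```text
0.1 [ 0.2625 -0.5666  0.2302] [0.3 0.3 0.2] [[0.907, 0.42, -0.001], [0.42, -0.907, 0.002], [0.0, -0.002, -1.0]]
(0.472, 0.132, 0.23) cm: [ 48.37 -54.58   0.13]
(0.472, 0.132, 0.185) cm: [-0.    0.01  4.5 ]
(0.462, 0.133, 0.126) cm: [-0.87 -0.5   5.9 ]
(0.462, 0.133, 0.23) cm: [  0.    -0.02 -10.4 ]
(0.482, 0.261, 0.23) cm: [  7.19 -10.77   0.02]
(0.482, 0.261, 0.185) cm: [-0.    0.01  4.5 ]
(0.472, 0.262, 0.126) cm: [-0.87 -0.5   5.9 ]
(0.472, 0.262, 0.23) cm: [  0.    -0.02 -10.4 ]
(0.571, -0.1612, 0.23) cm: [-8.8  42.56 -0.08]
(0.571, -0.1612, 0.09) cm: [-0.    0.03 14.  ]
```

send_rows([
  [0,[2.7,-3,0],0],
  [0,[2.7,-3,0],0],
  [0,[2.7,-3,0],0],
  [0,[2.7,-3,0],0],
  [0,[2.7,-3,0],0],
  [0,[2.7,-3,0],0],
  [0,[2.7,-3,0],0],
  [0,[2.7,-3,0],0],
  [0,[2.7,-3,0],0],
], newtons=30)

```text
t: 1.23
tool_pos: [0.3697, -0.2185, 0.2308]
tool_rot: [-3.068, -0.676, 0.0]
contact_force: [0.6, -0.4, 0.3]
opening: -0.0003
grip_force: 0.0
```

send_rows([
  [0,[2.7,-3,0],0],
  [0,[2.7,-3,0],0],
  [0,[2.7,-3,0],0],
  [0,[2.7,-3,0],0],
  [0,[2.7,-3,0],0],
  [0,[2.7,-3,0],0],
  [0,[2.7,-3,0],0],
  [0,[2.7,-3,0],0],
  [0,[0,0,0],0],
  [0,[0,0,0],0],
])

```text
t: 2.48
tool_pos: [0.4645, 0.0884, 0.2308]
tool_rot: [3.068, 0.677, -0.002]
contact_force: [-0.2, -0.3, 0.1]
opening: -0.0005
grip_force: 0.0
```

```bash
python3 -c "
from h import *
go((.472,.132,.23),(.472,.132,.185),(.462,.133,.126))"
```

```text
2.475 [0.4645 0.0884 0.2308] [-0.2 -0.3  0.1] [[0.907, 0.421, -0.001], [0.421, -0.907, -0.0], [-0.001, 0.0, -1.0]]
(0.472, 0.132, 0.23) cm: [ 2.52 -3.64  0.08]
(0.472, 0.132, 0.185) cm: [ 0.  -0.   4.5]
(0.462, 0.133, 0.126) cm: [-0.86 -0.51  5.9 ]
```

send_rows([
  [0,[1.2,-1.8,0],0],
  [0,[1.3,-1.8,0],0],
  [0,[0,0,2],0],
  [0,[0,0,2],0],
  [0,[0,0,0],0],
])

```text
t: 3.1
tool_pos: [0.4703, 0.1306, 0.1877]
tool_rot: [-3.068, -0.674, 0.01]
contact_force: [0.3, -0.9, 0.8]
opening: -0.0002
grip_force: 0.0
```

send_rows([
  [0,[-0.1,0,1],0],
  [0,[-0.1,-0.1,1],0],
  [0,[-0.2,-0.1,1],0],
  [0,[-0.2,-0.1,1],0],
  [0,[-0.1,-0.1,1],0],
  [0,[-0.1,-0.1,0.8],0],
  [0,[0,0,0],0],
])

```text
t: 3.98
tool_pos: [0.4625, 0.1329, 0.1322]
tool_rot: [-3.068, -0.676, 0.002]
contact_force: [-1.0, -0.3, -0.7]
opening: -0.0003
grip_force: 0.0
```

send_rows([
  [0,[0,0,0.3],0],
  [0,[0,0,0.3],0],
  [0,[0,0,0.3],0],
  [0,[0,0,0],0],
])

```text
t: 4.47
tool_pos: [0.4632, 0.1331, 0.1259]
tool_rot: [-3.068, -0.676, 0.0]
contact_force: [-5.1, 0.3, 8.4]
opening: -0.0003
grip_force: 4.7
```

```bash
python3 - <<'E'
from h import *
d=snap("side","pics/s2.png")
f=d["frame"][150:330,190:400]; cv2.imwrite("pics/s2c.png",cv2.resize(f,None,fx=3,fy=3)[:,:,::-1])
go((.462,.133,.126))
E
```

```text
4.525 [0.4631 0.1331 0.1259] [-6.3 -0.9  8.9] [[0.907, 0.42, -0.0], [0.42, -0.907, 0.0], [-0.0, -0.0, -1.0]]
(0.462, 0.133, 0.126) cm: [-0.11 -0.04 -0.01]
```

View pics/s2c.png

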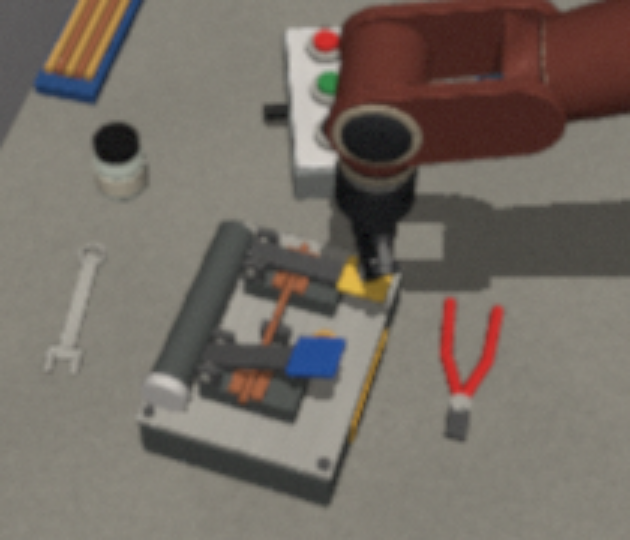

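The yellow pad under the fingertip, at about (365,280) in the crop, now lies level. The tip is at 126 mm and pushing back with 9 N, so it is at the stop. I'll press 2 mm more, then lift and go to the blue pad.

send_rows([
  [0,[0,0,0.2],0],
  [0,[0,0,0],0],
  [0,[0,0,-2],0],
  [0,[0,0,-3],0],
  [0,[0,0,-4],0],
  [0,[0,0,-2],0],
  [0,[0,0,0],0],
])

```text
t: 5.4
tool_pos: [0.464, 0.133, 0.2338]
tool_rot: [3.068, 0.676, 0.005]
contact_force: [0.5, 0.1, 0.2]
opening: 0.0
grip_force: 0.0
```

```bash
python3 - <<'E'
from h import *
d=snap("top","pics/t3.png"); v,u=np.mgrid[:420,:560]
P=lambda u,v:pt(d,u,v)
for p in [(232,246),(228,248),(222,248),(182,240)]: print(p,d["frame"][p[1],p[0]],P(*p))
go((.482,.261,.23),(.482,.261,.187),(.472,.262,.126))
E
```

```text
(232, 246) [56 51 45] [0.4389 0.1082 0.4122]
(228, 248) [67 50 43] [0.4328 0.1152 0.4287]
(222, 248) [62 34 28] [0.428  0.123  0.4729]
(182, 240) [ 33  62 106] [0.4623 0.2274 0.3515]
5.45 [0.463  0.1329 0.2319] [-0.4  1.   0.2] [[0.907, 0.42, 0.0], [0.42, -0.907, -0.0], [0.0, 0.0, -1.0]]
(0.482, 0.261, 0.23) cm: [  7.1  -10.82   0.19]
(0.482, 0.261, 0.187) cm: [-0.  -0.   4.3]
(0.472, 0.262, 0.126) cm: [-0.87 -0.51  6.1 ]
```

send_rows([
  [0,[2.4,-3.6,0],0],
  [0,[2.4,-3.6,0],0],
  [0,[2.3,-3.6,0],0],
  [0,[0,0,0],0],
  [0,[0,0,2],0],
  [0,[0,0,2],0],
  [0,[0,0,0],0],
])

```text
t: 6.32
tool_pos: [0.4801, 0.2592, 0.1883]
tool_rot: [3.067, 0.674, -0.01]
contact_force: [-0.4, 0.4, 0.2]
opening: -0.0003
grip_force: 0.0
```

```bash
python3 - <<'E'
from h import *
d=snap("side","pics/s4.png")
f=d["frame"][150:330,190:400]; cv2.imwrite("pics/s4c.png",cv2.resize(f,None,fx=3,fy=3)[:,:,::-1])
print(pt(d,312,234),pt(d,314,232))
go((.472,.262,.126))
E
```

```text
[0.4443 0.2657 0.3483] [0.4789 0.0083 0.0043]
6.375 [0.481  0.2596 0.1901] [-0.7 -0.6  1.2] [[0.908, 0.419, -0.003], [0.419, -0.908, -0.001], [-0.004, -0.0, -1.0]]
(0.472, 0.262, 0.126) cm: [-0.7  -0.59  6.41]
```

View pics/s4c.png

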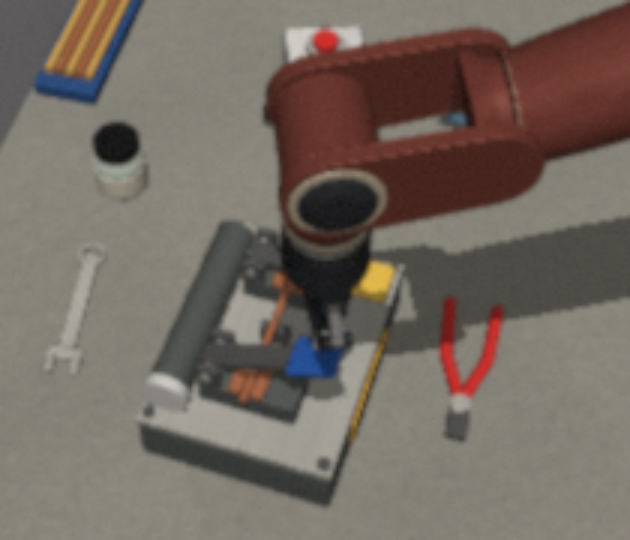

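The yellow pad, at about (377,280) in the crop, stayed down, and the tip is over the blue pad at (315,350). I'll check the yellow pad's height, then press blue.

```bash
python3 - <<'E'
from h import *
d=dict(np.load("pics/s4.npz"))
for p in [(313,242),(316,243),(318,244)]: print(pt(d,*p))
E
```

```text
[0.4604 0.1338 0.1255]
[0.4508 0.1359 0.1266]
[0.4443 0.1372 0.1255]
```

send_rows([
  [0,[-0.1,-0.1,1.2],0],
  [0,[-0.1,-0.1,1],0],
  [0,[-0.2,-0.1,1],0],
  [0,[-0.1,-0.1,1],0],
  [0,[-0.1,-0.1,1],0],
  [0,[-0.1,-0.1,0.8],0],
  [0,[0,0,0.3],0],
  [0,[0,0,0.3],0],
  [0,[0,0,0.2],0],
  [0,[0,0,0],0],
])

```text
t: 7.62
tool_pos: [0.4732, 0.2634, 0.126]
tool_rot: [-3.068, -0.676, 0.001]
contact_force: [-6.1, -1.6, 9.2]
opening: 0.0002
grip_force: 4.3
```

Yellow is shut, with its pad flat at 126 mm. Blue is at its stop too. I'll press a little more, lift and verify.

send_rows([
  [0,[0,0,0.2],0],
  [0,[0,0,0],0],
  [0,[0,0,-2],0],
  [0,[0,0,-3],0],
  [0,[0,0,-4],0],
  [0,[0,0,-2],0],
  [0,[0,0,0],0],
])

```text
t: 8.5
tool_pos: [0.4742, 0.2637, 0.2343]
tool_rot: [-3.067, -0.676, -0.006]
contact_force: [-0.1, -0.1, 0.5]
opening: -0.0001
grip_force: 0.0
```

```bash
python3 -c "
from h import *
go((.571,-.1612,.23),(.571,-.1612,.09))"
```

```text
8.5 [0.4742 0.2637 0.2343] [-0.1 -0.1  0.5] [[0.907, 0.42, 0.004], [0.42, -0.907, 0.002], [0.004, 0.0, -1.0]]
(0.571, -0.1612, 0.23) cm: [-9.08 42.62  0.4 ]
(0.571, -0.1612, 0.09) cm: [-0.06 -0.   14.  ]
```

send_rows([
  [0,[-0.8,4,0],0],
  [0,[-0.8,4,0],0],
  [0,[-0.8,4,0],0],
  [0,[-0.8,4,0],0],
  [0,[-0.8,4,0],0],
  [0,[-0.8,4,0],0],
  [0,[-0.8,4,0],0],
  [0,[-0.8,4,0],0],
  [0,[-0.8,4,0],0],
  [0,[-0.8,4,0],0],
])

```text
t: 9.75
tool_pos: [0.5679, -0.1343, 0.2295]
tool_rot: [-3.066, -0.675, 0.005]
contact_force: [0.3, 0.9, 0.3]
opening: 0.0001
grip_force: 0.0
```

send_rows([
  [0,[-1.1,2.6,0],0],
  [0,[0,0,3],0],
  [0,[0,0,3],0],
  [0,[0,0,3],0],
  [0,[0,0,0],0],
  [0,[0,0,0],0],
])

```text
t: 10.5
tool_pos: [0.5697, -0.1615, 0.1423]
tool_rot: [-3.068, -0.676, 0.0]
contact_force: [0.8, 0.8, 1.0]
opening: -0.0001
grip_force: 0.0
```

```bash
python3 - <<'E'
from h import *
d=snap("side","pics/s5.png")
f=d["frame"][120:320,200:400]; cv2.imwrite("pics/s5c.png",cv2.resize(f,None,fx=3,fy=3)[:,:,::-1])
e=snap("top","pics/t5.png")
for p in [(182,243),(182,247),(232,246),(232,250)]: print(p,e["frame"][p[1],p[0]],pt(e,*p))
go((.571,-.1612,.09))
E
```

```text
(182, 243) [ 51  97 166] [0.484  0.2694 0.1264]
(182, 247) [ 50  96 166] [0.4735 0.2697 0.1242]
(232, 246) [205 183  49] [0.4728 0.1346 0.1273]
(232, 250) [204 183  48] [0.4621 0.1347 0.1264]
10.6 [ 0.5705 -0.1618  0.1439] [ 0.3 -0.5  0.2] [[0.907, 0.42, 0.002], [0.42, -0.907, -0.001], [0.002, 0.002, -1.0]]
(0.571, -0.1612, 0.09) cm: [ 0.06 -0.05  5.39]
```

View pics/s5c.png

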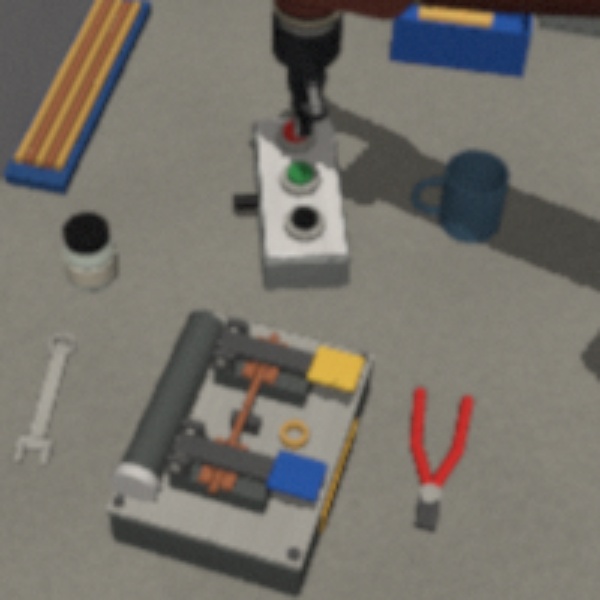

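Both pads are level at 126 mm: yellow at (337,368) and blue at (298,475) in the crop. The fingertip hovers 6 cm above green, whose cap is at (300,172). Now I'll descend.

send_rows([
  [0,[0.1,-0.1,2],0],
  [0,[0,0,2],0],
  [0,[0,0,1],0],
  [0,[0,0,0.5],0],
  [0,[0,0,0.3],0],
  [0,[0,0,0.3],0],
  [0,[0,0,0],0],
])

```text
t: 11.48
tool_pos: [0.5705, -0.1604, 0.0819]
tool_rot: [3.067, 0.676, 0.001]
contact_force: [-0.8, -0.2, 1.4]
opening: 0.0
grip_force: 0.7
```

send_rows([
  [0,[0,0,0.3],0],
  [0,[0,0,0.3],0],
  [0,[0,0,0.2],0],
  [0,[0,0,0.1],0],
  [0,[0,0,0],0],
])

```text
t: 12.1
tool_pos: [0.5709, -0.1605, 0.0759]
tool_rot: [3.067, 0.676, 0.001]
contact_force: [-7.7, 3.1, 18.2]
opening: -0.0001
grip_force: 8.9
```

send_rows([
  [0,[0,0,0],0],
  [0,[0,0,0],0],
  [0,[0,0,0],0],
  [0,[0,0,0],0],
])

```text
t: 12.6
tool_pos: [0.5708, -0.1605, 0.0758]
tool_rot: [3.067, 0.676, 0.001]
contact_force: [-7.2, 2.6, 17.7]
opening: -0.0001
grip_force: 8.9
```

```bash
python3 - <<'E'
from h import *
d=snap("side","pics/s6.png")
f=d["frame"][120:320,200:400]; cv2.imwrite("pics/s6c.png",cv2.resize(f,None,fx=3,fy=3)[:,:,::-1])
go()
E
```

```text
12.65 [ 0.5708 -0.1605  0.0758] [-8.4  2.4 17.2] [[0.907, 0.42, 0.001], [0.42, -0.907, -0.001], [0.0, 0.001, -1.0]]
```

View pics/s6c.png

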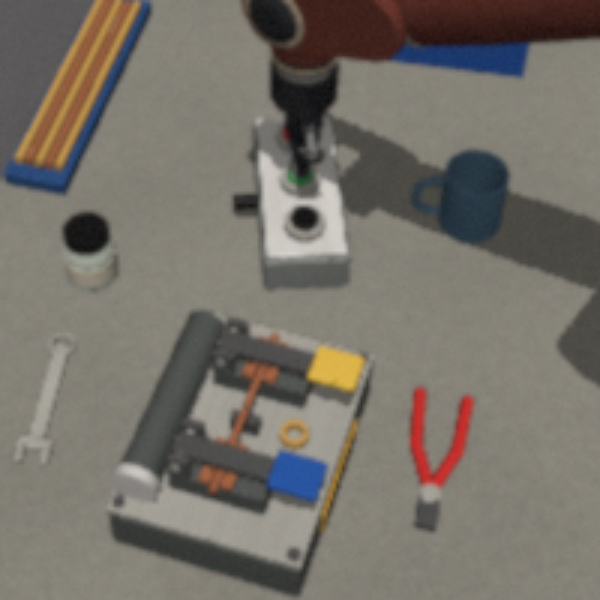

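The fingertip holds the green cap fully in at (300,178) in the crop with about 17 N, and both levers at (337,368) and (298,475) stay level.

```bash
python3 -c "
from station import ctrl
print(ctrl.finish_job())"
```

```text
the job is handed in; nothing more can be done
None
```

I pressed the yellow clamp shut, then the blue, and handed the job in at about 12.7 s with the fingertip holding the green button fully in at about 17 N; the pictures showed both levers level and nothing else moved, but no verdict came back.

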